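Invert the rinsed tasting glasses onto the drying posts

TASK

Two rinsed beer glasses lie on their sides on the black ribbed bar mat. Turn each one upside down and lower it, without dropping it, over a post of the wooden drying rack, the tall glass on the tall post and the short glass on the short post, until its rim rests flat on the rack's board. Leave the drink can and the stack of coasters where they are.

Things in the scene. Friction and masses are not known exactly. Their poses are not given: they have to be found in the camera images.
- glass_tall: The tall straight-sided clear glass, a plain cylinder 56 mm in outer diameter and 130 mm long, wall 3 mm, solid base 10 mm (inside: 50 mm wide, 120 mm deep), about 190 g. Starts lying on the mat, mouth roughly to the robot's left (+y), kept from rolling by a rib on either side. Origin: on its axis, half-way along; its y axis runs along the glass from base to mouth.
- glass_short: The short straight-sided clear glass, a plain cylinder 62 mm in outer diameter and 85 mm long, wall 3 mm, solid base 8 mm (inside: 56 mm wide, 77 mm deep), about 200 g. Starts lying on the mat, mouth roughly to the robot's left (+y), kept from rolling by a rib on either side. Origin: on its axis, half-way along; its y axis runs along the glass from base to mouth.
- glass_tall_rim (a point): Centre of the tall glass's mouth, in the plane of the rim, 65 mm from its origin along +y.
- glass_tall_foot (a point): Centre of the outside of the tall glass's base, 65 mm from its origin along -y.
- glass_short_rim (a point): Centre of the short glass's mouth, in the plane of the rim, 42.5 mm from its origin along +y.
- glass_short_foot (a point): Centre of the outside of the short glass's base, 42.5 mm from its origin along -y.
- peg_tall: The tall fixed round wooden post on the rack, 34 mm in diameter and 100 mm high, its top 15 mm tapering to 16 mm. Origin: centre of its foot, on the board's top surface; z up along the post. Too tall for the short glass to sit down over.
- peg_short: The short fixed round wooden post on the rack, 40 mm in diameter and 55 mm high, its top 15 mm tapering to 22 mm. Origin: centre of its foot, on the board's top surface; z up along the post. The two posts stand 130 mm apart, either may be the nearer.
- rack: Fixed wooden drying rack: a flat board 280 mm (x) by 130 mm (y) by 18 mm thick, carrying both posts 65 mm either side of its middle along its x. Origin: centre of its underside, on the table.
- mat: Fixed black rubber bar mat, 250 mm (x) by 210 mm (y) by 5 mm thick. Two grooves along its y, 65 mm either side of its middle, each between ribs that rise 6 mm above the mat, 6 mm wide with inner faces 39 mm apart; a glass lies in each, resting on the mat. Origin: centre of its underside, on the table.
- can: Bystander: closed metal drink can, 66 mm in diameter, 115 mm high, standing. Origin: centre of its underside.
- coasters: Bystander: stack of four square coasters, 93 mm wide, 14 mm high. Origin: centre of its underside.
Things that resemble listed ones, but are neither listed nor needed, are in the scene too. Leave any purple or turquoise look-alike of the glass_tall alone. What is shaped like the glass_short but turquoise is not meant.

How it is judged (in metres and radians):
At the end, for the whole second after the job is handed in: Tall glass on the tall post and short glass on the short post, both upside down and at rest: the centre of the rim within 5 mm of the board's top and within 15 mm of the post's axis, the base uppermost at the glass's full length above the board (within 5 mm) (z of glass_tall_rim in the frame of peg_tall below 0.005 m and z of glass_tall_foot in the frame of peg_tall above 0.125 m and horizontal distance between glass_tall_rim and peg_tall below 0.015 m and linear speed of each of glass_tall, glass_short below 0.02 m/s and z of glass_short_rim in the frame of peg_short below 0.005 m and z of glass_short_foot in the frame of peg_short above 0.08 m and horizontal distance between glass_short_rim and peg_short below 0.015 m); the robot touches nothing.
It fails at once if the tall glass is dropped or slammed over a post (faster than 0.6 m/s there, a fall of about 18 mm) ((horizontal distance between glass_tall and peg_tall below 0.03 m or horizontal distance between glass_tall and peg_short below 0.03 m) and linear speed of glass_tall above 0.6 m/s).
It fails at once if the short glass is dropped or slammed over a post (faster than 0.6 m/s there, a fall of about 18 mm) ((horizontal distance between glass_short and peg_tall below 0.03 m or horizontal distance between glass_short and peg_short below 0.03 m) and linear speed of glass_short above 0.6 m/s).
It fails at once if the drink can is moved more than 30 mm (distance of can from where it was at the start of the episode above 0.03 m).
It fails at once if the stack of coasters is moved more than 30 mm (distance of coasters from where it was at the start of the episode above 0.03 m).
It also fails if it takes over 72 s, if anything falls off the work surface, if the arm or the gripper's body presses on something with over 40 N, if the wrist force passes 120 N, or if a joint passes its speed limit or range.

ROBOT

A 6-joint arm with a two-finger parallel gripper is mounted at the origin on the work surface. World frame = base frame: x ahead of the robot, y to its left, z up, the work surface at z = 0. Lengths are in m, angles in degrees, forces in N, time in s.
With the tool pointing down it reaches from about 0.35 to 0.875 m from the base axis. Payload 4.2 kg.
Tool frame: the origin (TCP) lies on the mounting face of the last link; the fingertips stand 182 mm ahead of it and the grasp point (between the pads) lies 164 mm ahead of it (r.tcp_to_grasp is the distance from the TCP to the grasp point, in m); z points along the fingers, y is the line along which they close (so a half turn about z gives the same grasp; the last joint's range is limited). The gripper opens to 87 mm and grips with 3 to 60 N. Pads are 19 mm wide; open, the fingers measure 117 mm over their backs; the gripper's body (75 mm by 190 mm) begins 51 mm behind the grasp point.
Start: joints at [-62.303, 22.042, 0.453, 0, -68.411, -14.817], TCP at [0.139, -0.609, 0.405] pointing down, gripper open.
Joint ranges: [-179.83, 179.83], [-69.29, 118.12], [-61.27, 80.66], [-181.25, 117.63], [-171.15, -9.14], [-177.46, 177.46]. Speed limits (degrees/s): [159.86, 159.86, 180, 180, 180, 180].

INTERFACE

Orientations are given as a 3x3 rotation matrix whose columns are the frame's x, y, z axes.
In Python, from station import sense, eyes, r gives the robot as it stands.
- The arm moves only by the tool jog_arm, never from a script. Its argument "increments" is a list of rows, each a list of 4 numbers: the shift along the tool's x, y, z normalised to -1 to 1, where 1 is 0.02 m, then the turn about the tool's z normalised to -1 to 1, where 1 is 0.08 rad. A call has 1 to 10 rows; each row shifts and turns the commanded pose from where the row before left it, along the tool's axes as they then stand; what a row does not reach is not made up. A row lasts 1/10 s, in which the tool goes at most 50 mm and 8.59 degrees, less where a joint would pass 70% of its speed; a pose out of reach is approached as far as the arm can. A call with a number of a shift or a turn outside -1 to 1 is refused whole. A call with a gripper value outside its range is refused whole. "grip" is the finger opening in mm, from 0 to 87, set as the call begins (left out, the last holds). The fingers move at their own pace and stop on an object; the grip force is fixed at half the most. Time passes only in rows, so rows that do not move let the fingers close. It gives the time, the measured TCP pose, the force, the opening and the grip force at its end, in the units of the state.
- sense(): the state, without advancing time (a new reading comes with each control period).
- eyes.capture(name): name is "scene" or "top"; returns the picture (400x640x3 uint8, blue, green, red); there is no depth.
- eyes.get_calibration(name): a dict with "camera_matrix" (3x3 intrinsics, pixels), "R" (3x3) and "t" (3): a world point X has camera coordinates R X + t. Camera axes: x right, y down, z forward; pixel columns grow to the right and rows downward; lengths in m; the calibration is good to about 2 mm. A picture is of the moment at which its call begins. get_calibration takes no time and is no camera call.
- r.finish_job(): hands the job in; it is judged then, once.
Trained networks look in the newest picture that a camera, given by its name, has taken for a name from the list of things; names that differ only in an ending like _2 or _b are one class to them, and where a whole thing is asked for, a point or a joint stands for the part that bears it (a point fixed in the world has none). Each returns a list of dicts, best first, with "conf" (0 to 1); they miss things now and then, are a little off and sometimes report something else, mostly with a low value. They report only what shows in the picture. A call takes as long as a camera call. They do not tell look-alikes from the thing itself.
- eyes.spot_in(camera, name): "centre" ([x, y, z] in m, in world coordinates, good to about 4 mm: the middle of the surface that is visible of it).
- eyes.outline_of(camera, name): "mask" (400x640 bool, what is visible of it).
The state is a dict: "time_s": time; "joints": joint angles; "joint_velocities": joint speeds; "effort": joint torques, N m; "tcp_pos": TCP position; "ee_rot": TCP orientation; "wrist_force": force on the tool from outside, world axes, zero at the start; "moment": the same for the moment, N m; "gripper_width": opening from 0.0 (shut) to 1.0 (fully open); "gripper_force": force on a finger pad.
Only numpy, scipy, OpenCV 4.12 (cv2) and the standard library are available. Lean on these libraries where they do the work, as an engineer would, in place of code of your own. Each camera call takes 0.05 s, during which the arm holds its last target. There are 200 camera calls.

## Working session

There is one attempt and no reset: what is moved stays moved. The work goes in short steps, Python scripts to look and compute and a tool call to move; the robot and the scene stay as the last step left them, time stands still between calls to the robot, and variables do not carry over. Pictures are saved under pics/ and viewed, at most 10 in all, crops included, and the job is handed in when it is done.

Besides the shell and the picture viewer there is one more tool, called after "Emit:" as a command line: name --pt "numbers of a row" for each row, then --argument value for the rest. jog_arm: Moves the arm, as the interface text tells. Its arguments: {"type":"object","properties":{"increments":{"type":"array"},"grip":{"type":"number"}},"required":["increments"]}

```bash
mkdir -p pics; ls
python3 - <<'E'
from station import sense, eyes, r
import cv2, numpy as np
for c in("scene","top"):
    im=eyes.capture(c); cv2.imwrite(f"pics/{c}0.png",im)
    print(c,{k:np.round(v,3).tolist() for k,v in eyes.get_calibration(c).items() if k in("camera_matrix","R","t")})
    for n in("glass_tall","glass_short","glass_tall_rim","glass_short_rim","glass_tall_foot","glass_short_foot","peg_tall","peg_short","rack","mat","can","coasters"):
        try: print(n,[(np.round(d["centre"],3).tolist(),round(d["conf"],2)) for d in eyes.spot_in(c,n)])
        except Exception as e: print(n,e)
s=sense(); print({k:(np.round(v,3).tolist()) for k,v in s.items()})
E
```

```text
pics
scene {'camera_matrix': [[435.296, 0.0, 322.163], [0.0, 435.296, 196.66], [0.0, 0.0, 1.0]], 'R': [[0.243, 0.97, -0.006], [0.698, -0.179, -0.693], [-0.674, 0.164, -0.721]], 't': [-0.221, -0.337, 1.555]}
glass_tall [([0.39, 0.499, 0.05], 0.89), ([0.541, 0.239, 0.048], 0.77), ([0.367, 0.272, 0.046], 0.6), ([0.541, -0.189, 0.076], 0.18)]
glass_short [([0.67, 0.223, 0.055], 0.86), ([0.755, 0.017, 0.06], 0.85), ([0.658, 0.444, 0.051], 0.64)]
glass_tall_rim [([0.389, 0.496, 0.051], 0.9), ([0.541, 0.242, 0.051], 0.87), ([0.372, 0.269, 0.047], 0.78), ([0.674, 0.224, 0.062], 0.64)]
glass_short_rim [([0.668, 0.225, 0.061], 0.97), ([0.656, 0.444, 0.051], 0.71), ([0.753, 0.01, 0.06], 0.63)]
glass_tall_foot [([0.372, 0.27, 0.044], 0.84), ([0.387, 0.497, 0.048], 0.7), ([0.539, 0.24, 0.051], 0.59)]
glass_short_foot [([0.674, 0.227, 0.062], 0.83), ([0.656, 0.448, 0.053], 0.82), ([0.754, 0.009, 0.054], 0.62)]
peg_tall [([0.537, -0.185, 0.072], 0.56)]
peg_short [([0.668, -0.176, 0.056], 0.72)]
rack [([0.614, -0.18, 0.018], 0.81)]
mat [([0.623, 0.251, 0.004], 0.65)]
can [([0.541, 0.443, 0.081], 0.8
[... 909 characters left out ...]
4)]
peg_tall [([0.519, -0.178, 0.109], 0.46)]
peg_short [([0.586, 0.268, 0.005], 0.73), ([0.644, -0.169, 0.059], 0.59)]
rack [([0.586, -0.187, 0.022], 0.72)]
mat [([0.392, 0.008, 0.015], 0.46)]
can [([0.519, 0.441, 0.119], 0.75)]
coasters [([0.39, 0.01, 0.014], 0.71)]
{'time_s': 1.3, 'joints': [-62.304, 22.042, 0.454, -0.001, -68.411, -14.817], 'joint_velocities': [0.036, -0.073, 0.042, -0.029, -0.076, -0.019], 'effort': [-0.0, -39.047, 18.762, 4.224, 0.015, -0.0], 'tcp_pos': [0.139, -0.609, 0.405], 'ee_rot': [[-0.975, -0.223, 0.0], [-0.223, 0.975, -0.0], [-0.0, -0.0, -1.0]], 'wrist_force': [-0.332, -0.55, -0.065], 'moment': [0.05, 0.059, -0.01], 'gripper_force': 0.0, 'gripper_width': 0.999}
```

View pics/scene0.png

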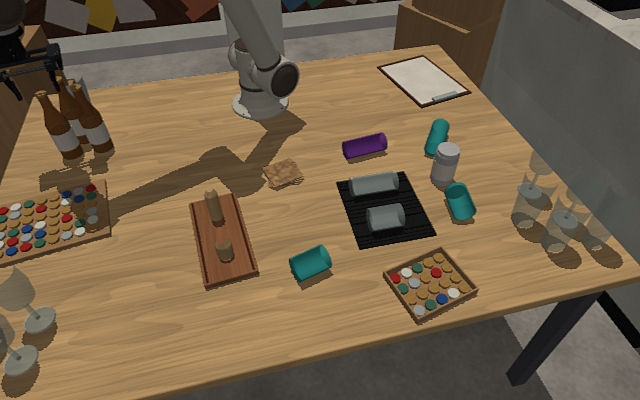

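View pics/top0.png

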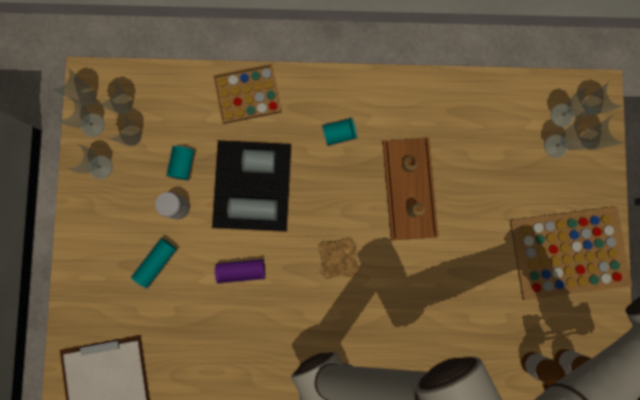

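The scene shows the two clear glasses on the mat: tall at (375,184), short at (385,217). The rack is at (223,240), with its tall post nearer the robot at (213,205) and its short post at (224,250). The purple and turquoise look-alikes lie off the mat. In the top view, the tall glass is at (252,209), the short glass at (258,161) and the posts at (415,207) and (409,162). Next I'll fit the known shapes to the outlines in both cameras.

```bash
cat > fit.py <<'E'
import cv2, numpy as np
from scipy.optimize import minimize
from station import sense, eyes, r
def proj(c,P):
    k=eyes.get_calibration(c); q=(np.array(k["R"])@np.asarray(P).T).T+np.ravel(k["t"])
    q=(np.array(k["camera_matrix"])@q.T).T; return q[:,:2]/q[:,2:]
def box(a,b,z0,z1): return np.array([[x,y,z] for x in(-a/2,a/2) for y in(-b/2,b/2) for z in(z0,z1)])
def cyl(d,L,zc):   # lying along y
    t=np.linspace(0,2*np.pi,40,endpoint=False)
    return np.array([[d/2*np.cos(a),y,zc+d/2*np.sin(a)] for a in t for y in(-L/2,L/2)])
def post(d,dt,h,x,z0=.018):
    t=np.linspace(0,2*np.pi,40,endpoint=False)
    return np.array([[x+e/2*np.cos(a),e/2*np.sin(a),z0+z] for a in t for e,z in((d,0),(d,h-.015),(dt,h))])
def render(c,parts,p,S=4):
    im=np.zeros((400*S,640*S),np.uint8); co,si=np.cos(p[2]),np.sin(p[2])
    for P in parts:
        W=P.copy(); W[:,0]=p[0]+co*P[:,0]-si*P[:,1]; W[:,1]=p[1]+si*P[:,0]+co*P[:,1]
        h=cv2.convexHull(((proj(c,W)+.5)*S).astype(np.float32)); cv2.fillConvexPoly(im,np.round(h).astype(np.int32),255)
    return cv2.resize(im,(640,400),interpolation=cv2.INTER_AREA)/255.
def iou(a,b): return np.minimum(a,b).sum()/np.maximum(a,b).sum()
def fit(c,name,parts,p0):
    ms=[d["mask"].astype(float) for d in eyes.outline_of(c,name)]
    if not ms: return None
    m=max(ms,key=lambda m:iou(m,render(c,parts,p0)))
    f=lambda p:-iou(m,render(c,parts,p))
    s=minimize(f,p0,method="Nelder-Mead",options=dict(initial_simplex=[p0]+[np.add(p0,v) for v in([.012,0,0],[0,.012,0],[0,0,.08])],xatol=2e-4,fatol=1e-5,maxiter=150))
    return s.x,-s.fun
E
python3 - <<'E'
from fit import *
jobs=dict(glass_tall=([cyl(.056,.13,.033)],[.53,.24,0]),glass_short=([cyl(.062,.085,.036)],[.66,.228,0]),
 mat=([box(.25,.21,0,.005)],[.6,.25,0]),rack=([box(.28,.13,0,.018),post(.034,.016,.1,-.065),post(.04,.022,.055,.065)],[.6,-.185,0]),
 peg_tall=([post(.034,.016,.1,0)],[.53,-.185,0]),peg_short=([post(.04,.022,.055,0)],[.66,-.18,0]))
for n,(pa,p0) in jobs.items():
    for c in("scene","top"):
        q=fit(c,n,pa,p0)
        print(n,c,None if q is None else (np.round(q[0],4).tolist(),round(q[1],3)))
E
```

```text
glass_tall scene ([0.5231, 0.2449, -0.0165], np.float64(0.927))
glass_tall top ([0.5213, 0.2463, 0.0006], np.float64(0.923))
glass_short scene ([0.6531, 0.2327, -0.0105], np.float64(0.96))
glass_short top ([0.6539, 0.2346, -0.0397], np.float64(0.957))
mat scene ([0.5894, 0.2536, -0.0409], np.float64(0.618))
mat top ([0.5909, 0.2554, -0.0234], np.float64(0.719))
rack scene ([0.5881, -0.1866, 0.0956], np.float64(0.814))
rack top ([0.5901, -0.1853, 0.0963], np.float64(0.919))
peg_tall scene ([0.5263, -0.1926, 0.0694], np.float64(0.844))
peg_tall top ([0.526, -0.1901, 0.0903], np.float64(0.884))
peg_short scene ([0.6556, -0.1809, 0.0622], np.float64(0.744))
peg_short top ([0.6542, -0.1768, 0.0516], np.float64(0.659))
```

Emit:
jog_arm --pt "0 0 -1 0" --pt "0 0 -1 0" --pt "0 0 -1 0" --pt "0 0 -1 -0.6" --pt "0 0 0 -1" --pt "0 0 0 -1" --pt "0 0 0 -1" --pt "0 0 0 -1" --pt "0 0 0 -1" --pt "0 0 0 -1" --grip 87

```text
time_s: 2.9
tcp_pos: [0.1393, -0.6092, 0.4848]
ee_rot: [[-0.728, -0.686, 0.0], [-0.686, 0.728, -0.0], [-0.0, -0.0, -1.0]]
wrist_force: [-0.6, 0.4, 0.1]
gripper_width: 1.001
gripper_force: 0.0
```

Emit:
jog_arm --pt "0 0 0 -1" --pt "0 0 0 -1" --pt "0 0 0 -1" --pt "0 0 0 -1" --pt "0 0 0 -1" --pt "0 0 0 -1" --pt "0 0 0 -1" --pt "0 0 0 -1" --pt "0 0 0 -1" --pt "0 0 0 -1"

```text
time_s: 3.9
tcp_pos: [0.1393, -0.6092, 0.4847]
ee_rot: [[-0.015, -1.0, -0.0], [-1.0, 0.015, 0.0], [-0.0, 0.0, -1.0]]
wrist_force: [-0.4, -0.4, 0.7]
gripper_width: 1.001
gripper_force: 0.0
```

Emit:
jog_arm --pt "0 -1 0 0" --pt "0 -1 0 0" --pt "-1 -1 0 0" --pt "-1 -1 0 0" --pt "-1 -1 0 0" --pt "-1 -1 0 0" --pt "-1 -1 0 0" --pt "-1 -1 0 0" --pt "-1 -1 0 0" --pt "-1 -1 0 0"

```text
time_s: 4.9
tcp_pos: [0.3444, -0.4514, 0.4847]
ee_rot: [[-0.018, -1.0, 0.0], [-1.0, 0.018, -0.0], [0.0, -0.0, -1.0]]
wrist_force: [0.0, -0.3, 0.2]
gripper_width: 1.001
gripper_force: 0.0
```

Emit:
jog_arm --pt "-1 -0.82 0 0" --pt "-1 -0.82 0 0" --pt "-1 -0.82 0 0" --pt "-1 -0.82 0 0" --pt "-1 -0.82 0 0" --pt "-1 -0.82 0 0" --pt "-1 -0.82 0 0" --pt "-1 -0.82 0 0" --pt "-1 -0.82 0 0" --pt "-1 -0.82 0 0"

```text
time_s: 5.9
tcp_pos: [0.5114, -0.2538, 0.4847]
ee_rot: [[-0.018, -1.0, 0.0], [-1.0, 0.018, 0.0], [-0.0, -0.0, -1.0]]
wrist_force: [-0.4, -0.3, 0.3]
gripper_width: 1.0
gripper_force: 0.0
```

Emit:
jog_arm --pt "-1 0 0 0" --pt "-1 0 0 0" --pt "-1 0 0 0" --pt "-1 0 0 0" --pt "-1 0 0 0" --pt "-1 0 0 0" --pt "-1 0 0 0" --pt "-1 0 0 0" --pt "-1 0 0 0" --pt "-1 0 0 0"

```text
time_s: 6.9
tcp_pos: [0.5139, -0.0538, 0.4848]
ee_rot: [[-0.018, -1.0, 0.0], [-1.0, 0.018, 0.0], [-0.0, -0.0, -1.0]]
wrist_force: [-0.3, -0.2, 0.1]
gripper_width: 1.001
gripper_force: 0.0
```

Emit:
jog_arm --pt "-1 0 0 0" --pt "-1 0 0 0" --pt "-1 0 0.5 0" --pt "-1 0 1 0" --pt "-1 0 1 0" --pt "-1 0 1 0" --pt "-1 0 1 0" --pt "-1 0 1 0" --pt "-1 0 1 0" --pt "-1 0 1 0"

```text
time_s: 7.9
tcp_pos: [0.517, 0.1464, 0.334]
ee_rot: [[-0.018, -1.0, 0.0], [-1.0, 0.018, 0.0], [-0.0, -0.0, -1.0]]
wrist_force: [0.9, -0.5, -0.7]
gripper_width: 1.0
gripper_force: 0.0
```

Emit:
jog_arm --pt "-1 0 0 0" --pt "-1 0 0 0" --pt "-0.6 0 0 0" --pt "0 0 0 0"

```text
time_s: 8.3
tcp_pos: [0.5179, 0.1982, 0.3347]
ee_rot: [[-0.016, -1.0, 0.0], [-1.0, 0.016, 0.0], [-0.0, -0.0, -1.0]]
wrist_force: [-0.2, -0.5, 0.7]
gripper_width: 0.997
gripper_force: 0.0
```

Emit:
jog_arm --pt "0 -0.15 1 0" --pt "0 0 1 0" --pt "0 0 1 0" --pt "0 0 1 0" --pt "0 0 1 0" --pt "0 0 1 0" --pt "0 0 0.8 0" --pt "0 0 0 0"

```text
time_s: 9.1
tcp_pos: [0.5202, 0.1951, 0.1968]
ee_rot: [[-0.019, -1.0, -0.004], [-1.0, 0.019, -0.003], [0.003, 0.004, -1.0]]
wrist_force: [0.2, -0.1, 0.1]
gripper_width: 1.0
gripper_force: 0.0
```

Emit:
jog_arm --pt "0 0 0 0" --pt "0 0 0 0" --pt "0 0 0 0" --pt "0 0 0 0" --pt "0 0 0 0" --grip 50

```text
time_s: 9.6
tcp_pos: [0.5208, 0.196, 0.1992]
ee_rot: [[-0.018, -1.0, 0.0], [-1.0, 0.018, 0.0], [-0.0, -0.0, -1.0]]
wrist_force: [0.2, 1.3, 1.0]
gripper_width: 0.635
gripper_force: 5.8
```

Emit:
jog_arm --pt "0 0 0 0" --pt "0 0 -0.5 0" --pt "0 0 -1 0" --pt "0 0 -1 0" --pt "0 0 -1 0" --pt "0 0 -1 0" --pt "0 0 -1 0" --pt "0 0 -1 0" --pt "0 0 -1 0" --pt "0 0 0 0"

```text
time_s: 10.6
tcp_pos: [0.5214, 0.1963, 0.3519]
ee_rot: [[-0.017, -1.0, 0.006], [-1.0, 0.018, 0.003], [-0.003, -0.006, -1.0]]
wrist_force: [0.3, 0.5, -1.2]
gripper_width: 0.628
gripper_force: 30.0
```

Run:
```python
from station import sense, eyes
import cv2
a=eyes.capture("scene")[60:260,250:500]; cv2.imwrite("pics/s1.png",cv2.resize(a,None,fx=3,fy=3,interpolation=cv2.INTER_CUBIC)[:600])
s=sense(); print(s["gripper_force"],s["gripper_width"],s["tcp_pos"],s["wrist_force"],s["moment"])
```

```text
30.026162796930294 0.6286814654552042 [0.52082158 0.19600677 0.34985047] [ 0.72182052 -0.16998211 -3.39511798] [-0.02777179  0.15004397 -0.01720826]
```

View pics/s1.png

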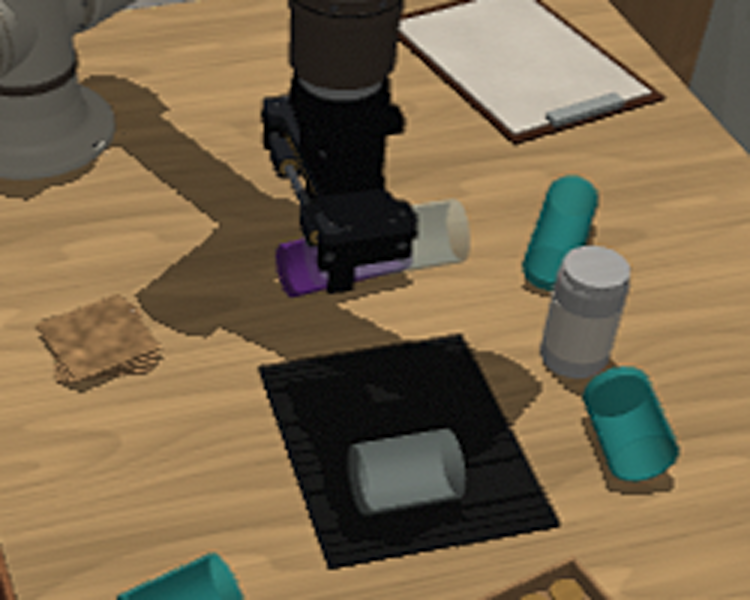

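The tall glass is held at its foot end, still almost horizontal, with its mouth at crop pixel (455,230). The 30 N grip stops it swinging. I'll lower it near the mat and ease the grip little by little so its mouth sinks.

Emit:
jog_arm --pt "0 0 1 0" --pt "0 0 1 0" --pt "0 0 1 0" --pt "0 0 0.2 0" --pt "0 0 0 0"

```text
time_s: 11.15
tcp_pos: [0.5206, 0.1958, 0.2832]
ee_rot: [[-0.018, -1.0, -0.003], [-1.0, 0.018, -0.002], [0.002, 0.003, -1.0]]
wrist_force: [0.2, 1.3, -2.8]
gripper_width: 0.631
gripper_force: 30.0
```

Emit:
jog_arm --pt "0 0 0 0" --grip 54.6

```text
time_s: 11.25
tcp_pos: [0.5212, 0.1962, 0.2851]
ee_rot: [[-0.018, -1.0, 0.001], [-1.0, 0.018, 0.0], [-0.0, -0.001, -1.0]]
wrist_force: [0.4, -0.1, -1.3]
gripper_width: 0.628
gripper_force: 22.9
```

Emit:
jog_arm --pt "0 0 0 0" --grip 54.8

```text
time_s: 11.35
tcp_pos: [0.5212, 0.1962, 0.2857]
ee_rot: [[-0.018, -1.0, 0.002], [-1.0, 0.018, 0.001], [-0.001, -0.002, -1.0]]
wrist_force: [0.3, 0.2, -2.2]
gripper_width: 0.636
gripper_force: 16.1
```

Emit:
jog_arm --pt "0 0 0 0" --grip 55

```text
time_s: 11.45
tcp_pos: [0.5211, 0.1961, 0.2856]
ee_rot: [[-0.018, -1.0, 0.002], [-1.0, 0.018, 0.001], [-0.001, -0.001, -1.0]]
wrist_force: [0.9, -0.2, -1.5]
gripper_width: 0.635
gripper_force: 12.2
```

Emit:
jog_arm --pt "0 0 0 0" --pt "0 0 0 0" --grip 55.2

```text
time_s: 11.65
tcp_pos: [0.521, 0.1961, 0.2852]
ee_rot: [[-0.018, -1.0, 0.001], [-1.0, 0.018, 0.001], [-0.001, -0.001, -1.0]]
wrist_force: [0.5, 0.9, -2.7]
gripper_width: 0.638
gripper_force: 7.9
```

```bash
cat > tilt.py <<'E'
# tilt of a held glass: fit mask with a cylinder turning about the pad axis
import sys
from fit import *
def held(name,d,L,dia,cams=("scene",)):
    s=sense(); R=np.array(s["ee_rot"]); g=np.array(s["tcp_pos"])+R[:,2]*r.tcp_to_grasp
    h=-R[:,0]; h=np.array([h[0],h[1],0]); up=np.array([0,0,1.]); n=np.cross(h,up)
    t=np.linspace(0,2*np.pi,40,endpoint=False)
    def ren(c,th,dd):
        a=h*np.cos(th)-up*np.sin(th); b=h*np.sin(th)+up*np.cos(th)
        P=np.array([g+a*l+dia/2*(n*np.cos(u)+b*np.sin(u)) for l in(-dd,L-dd) for u in t])
        return cv2.fillConvexPoly(np.zeros((400,640),np.uint8),cv2.convexHull(np.round(proj(c,P)).astype(np.int32)),1).astype(float)
    for c in cams:
        im=eyes.capture(c)
        ms=[q["mask"].astype(float) for q in eyes.outline_of(c,name)]
        # visible part should lie inside the model, and the model should not reach far past it
        res=[]
        for m in ms:
            for th in np.radians(np.arange(-10,111,4)):
                for dd in(d-.006,d,d+.006): res.append((iou(m,ren(c,th,dd)),np.degrees(th),dd))
        res.sort(reverse=True); print(c,np.round(res[:4],3).tolist())
    print(s["time_s"],"F",round(s["gripper_force"],1),"w",round(s["gripper_width"]*87,2),"g",np.round(g,4),"M",np.round(s["moment"],3),"f",np.round(s["wrist_force"],1))
E
python3 -c "
from tilt import *
held('glass_tall',.0155,.13,.056)
im=eyes.capture('scene')[60:260,250:500]; cv2.imwrite('pics/s2.png',cv2.resize(im,None,fx=3,fy=3))"
```

```text
scene [[0.48, 54.0, 0.01], [0.468, 54.0, 0.016], [0.445, 50.0, 0.01], [0.442, 50.0, 0.016]]
11.65 F 7.9 w 55.52 g [0.5211 0.1963 0.1217] M [ 0.187  0.051 -0.001] f [ 0.5  0.9 -2.7]
```

View pics/s2.png

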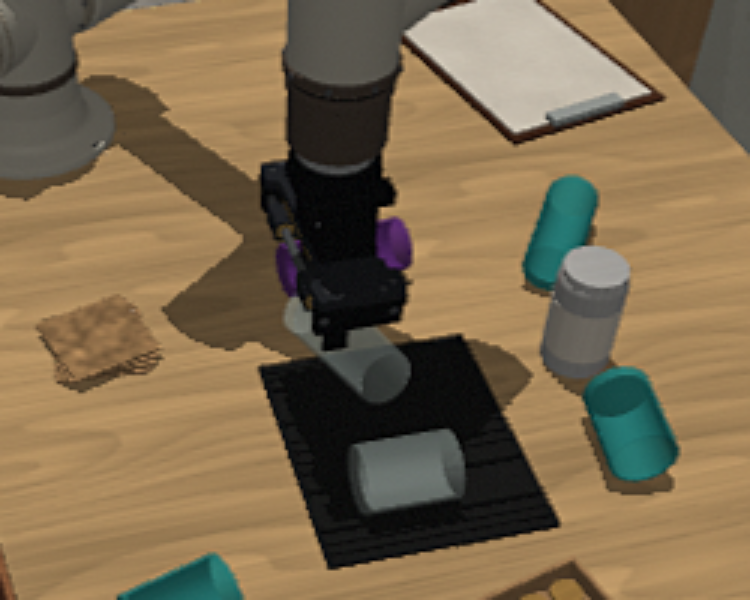

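The tall glass has swung to about 50°, mouth down at crop pixel (385,378), with its foot at (300,318). I'll raise it gently with the same light grip so it can finish swinging.

Emit:
jog_arm --pt "0 0 -0.3 0" --pt "0 0 -0.5 0" --pt "0 0 -0.5 0" --pt "0 0 -0.5 0" --pt "0 0 -0.5 0" --pt "0 0 -0.5 0" --pt "0 0 0 0" --pt "0 0 0 0"

```text
time_s: 12.6
tcp_pos: [0.5208, 0.196, 0.3409]
ee_rot: [[-0.018, -1.0, 0.0], [-1.0, 0.018, 0.001], [-0.001, -0.0, -1.0]]
wrist_force: [0.6, 0.4, -3.6]
gripper_width: 0.639
gripper_force: 6.6
```

```bash
sed -i 's/for dd in(d-.006,d,d+.006)/for dd in np.arange(d-.01,d+.031,.005)/' tilt.py
python3 -c "
from tilt import *
held('glass_tall',.0155,.13,.056,('scene','top'))
im=eyes.capture('scene')[60:260,250:500]; cv2.imwrite('pics/s3.png',cv2.resize(im,None,fx=3,fy=3))"
```

```text
scene [[0.609, 90.0, 0.006], [0.589, 94.0, 0.006], [0.584, 90.0, 0.01], [0.567, 94.0, 0.01]]
top [[0.059, 94.0, 0.006], [0.058, 94.0, 0.01], [0.056, 94.0, 0.015], [0.056, 94.0, 0.02]]
12.6 F 6.6 w 55.57 g [0.5208 0.1961 0.1774] M [ 0.146  0.106 -0.012] f [ 0.6  0.4 -3.6]
```

View pics/s3.png

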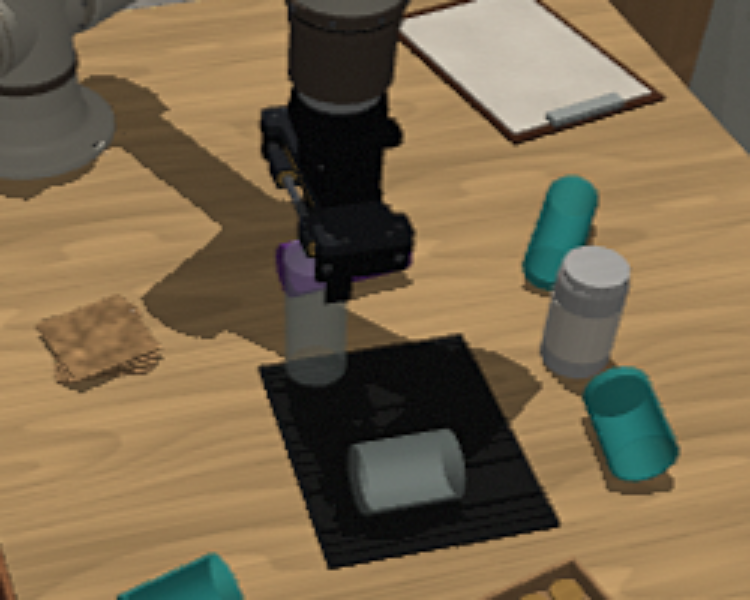

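The tall glass now hangs mouth-down, rim near crop pixel (317,367), but it seems offset a little from the fingers. I'll firm up the grip and measure that offset.

Emit:
jog_arm --pt "0 0 0 0" --pt "0 0 0 0" --grip 54.6

```text
time_s: 13.05
tcp_pos: [0.5209, 0.196, 0.3405]
ee_rot: [[-0.018, -1.0, -0.0], [-1.0, 0.018, -0.0], [0.0, 0.0, -1.0]]
wrist_force: [-0.8, 0.2, -2.7]
gripper_width: 0.632
gripper_force: 13.9
```

```bash
cat > hang.py <<'E'
from fit import *
def hang(name,L,dia,lo=.0,hi=.05):
    """hanging glass: offset e along world y (tool -x) and drop of the rim below the grasp point"""
    s=sense(); R=np.array(s["ee_rot"]); g=np.array(s["tcp_pos"])+R[:,2]*r.tcp_to_grasp
    eyes.capture("scene"); ms=[q["mask"] for q in eyes.outline_of("scene",name)]
    t=np.linspace(0,2*np.pi,60,endpoint=False)
    def ren(e,drop,ct):
        a=np.array([np.sin(ct)*-R[0,0],np.sin(ct)*-R[1,0],-np.cos(ct)]); b=np.cross(a,R[:,1])
        ax=g-R[:,0]*e
        P=np.array([ax+a*l+dia/2*(R[:,1]*np.cos(u)+b*np.sin(u)) for l in(drop-L,drop) for u in t])
        return cv2.fillConvexPoly(np.zeros((400,640),np.uint8),cv2.convexHull(np.round(proj("scene",P)).astype(np.int32)),1)
    px=proj("scene",[g-[0,0,.03]])[0]
    ms=[m for m in ms if m.any() and abs(np.mean(np.nonzero(m)[1])-px[0])<40 and abs(np.mean(np.nonzero(m)[0])-px[1])<50]
    for m in ms[:2]:
        low=np.zeros((400,640),bool); low[int(proj("scene",[g-[0,0,.03]])[0,1]):]=True  # below the fingers
        res=[]
        for e in np.arange(-.016,.0161,.002):
            for dr in np.arange(L-hi,L-lo,.003):
                for ct in np.radians((-8,-4,0,4,8)):
                    A=ren(e,dr,ct)*low; res.append((iou(A.astype(float),(m&low).astype(float)),e,dr,np.degrees(ct)))
        res.sort(reverse=True); print(np.round(res[:5],3).tolist())
    print(s["time_s"],"F",round(s["gripper_force"],1),"w",round(s["gripper_width"]*87,2),"g",np.round(g,4),"R0",np.round(R[:,0],3))
E
python3 -c "
from hang import *
hang('glass_tall',.13,.056)"
```

```text
[[0.876, -0.01, 0.122, 4.0], [0.872, -0.01, 0.125, 4.0], [0.865, -0.01, 0.119, 4.0], [0.855, -0.012, 0.122, 4.0], [0.854, -0.01, 0.128, 4.0]]
13.05 F 13.9 w 54.97 g [0.5208 0.196  0.177 ] R0 [-0.018 -1.     0.   ]
```

The fit puts the hanging axis about 10 mm toward −y of the pads, with the rim about 122 mm below the grasp point and a small tilt. I'll carry it firmly to hover over the tall post and measure there.

Emit:
jog_arm --pt "0 0 0 0" --pt "0 0 -0.5 0" --pt "0 0 -1 0" --pt "0 0 -1 0" --pt "0 0 -1 0" --pt "0 0 -0.6 0" --pt "0.2 0 0 0" --pt "0.5 0 0 0" --pt "0.8 0 0 0" --pt "1 -0.55 0 0" --grip 50

```text
time_s: 14.15
tcp_pos: [0.53, 0.1445, 0.4217]
ee_rot: [[-0.017, -1.0, -0.003], [-1.0, 0.017, -0.001], [0.001, 0.003, -1.0]]
wrist_force: [1.0, 0.2, -1.8]
gripper_width: 0.623
gripper_force: 30.0
```

Emit:
jog_arm --pt "1 0 0 0" --pt "1 0 0 0" --pt "1 0 0 0" --pt "1 0 0 0" --pt "1 0 0 0" --pt "1 0 0 0" --pt "1 0 0 0" --pt "1 0 0 0" --pt "1 0 0 0" --pt "1 0 0 0"

```text
time_s: 15.15
tcp_pos: [0.5265, -0.0561, 0.4216]
ee_rot: [[-0.019, -1.0, -0.003], [-1.0, 0.019, -0.0], [0.0, 0.003, -1.0]]
wrist_force: [0.2, -0.6, -0.7]
gripper_width: 0.629
gripper_force: 30.0
```

Emit:
jog_arm --pt "1 0 0 0" --pt "1 0 0 0" --pt "1 0 0 0" --pt "1 0 0 0" --pt "0.8 0 0 0" --pt "0.5 0 0 0" --pt "0.3 0 0 0" --pt "0.1 0 0 0" --pt "0 0 0 0" --pt "0 0 0 0"

```text
time_s: 16.15
tcp_pos: [0.5253, -0.1677, 0.4227]
ee_rot: [[-0.017, -1.0, -0.0], [-1.0, 0.017, 0.0], [-0.0, 0.0, -1.0]]
wrist_force: [-0.6, -0.4, -2.6]
gripper_width: 0.626
gripper_force: 30.0
```

```bash
python3 -c "
from hang import *
hang('glass_tall',.13,.056)
im=eyes.capture('scene')[120:280,130:330]; cv2.imwrite('pics/s4.png',cv2.resize(im,None,fx=3.7,fy=3.7,interpolation=cv2.INTER_CUBIC))"
```

```text
[[0.862, -0.01, 0.122, 4.0], [0.849, -0.012, 0.122, 4.0], [0.847, -0.01, 0.125, 4.0], [0.844, -0.01, 0.119, 4.0], [0.841, -0.006, 0.122, 0.0]]
16.15 F 30.0 w 54.46 g [ 0.5253 -0.1677  0.2592] R0 [-0.017 -1.    -0.   ]
```

View pics/s4.png

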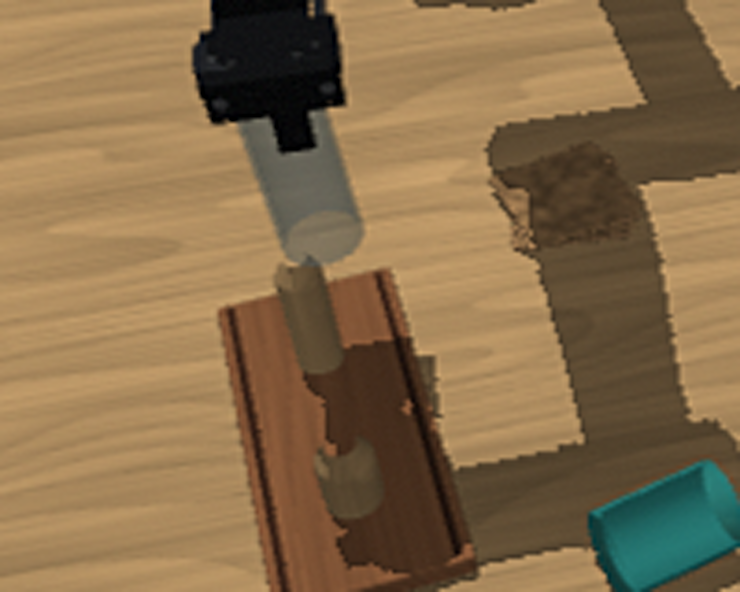

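The rim is at crop pixel (322,240), and the top of the tall post is at (300,266), slightly to the left. I'll back-project both on the plane x≈0.525.

```bash
python3 -c "
from fit import *
k=eyes.get_calibration('scene');R=np.array(k['R']);t=np.ravel(k['t']);K=np.array(k['camera_matrix']);C=-R.T@t
def atx(u,v,x):
    d=R.T@np.linalg.inv(K)@[u,v,1]; s=(x-C[0])/d[0]; return np.round(C+s*d,4)
f=lambda u,v:(130+u/3.7-.5,120+v/3.7-.5)
print('rim',atx(*f(322,240),.525)); print('post top',atx(*f(301,264),.525))
for p in ([.525,-.1915,.118],[.525,-.1915,.018],[.6545,-.179,.073]): print(p,((proj('scene',[p])[0]+.5-[130,120])*3.7).round())
"
```

```text
rim [ 0.525  -0.1724  0.1306]
post top [ 0.525  -0.1898  0.1121]
[0.525, -0.1915, 0.118] [297. 258.]
[0.525, -0.1915, 0.018] [324. 356.]
[0.6545, -0.179, 0.073] [344. 443.]
```

Emit:
jog_arm --pt "0.5 0 0 0" --pt "0.43 0 0 0" --pt "0 0 0 0" --pt "0 0 0.5 0" --pt "0 0 0.5 0" --pt "0 0 0.5 0" --pt "0 0 0.5 0" --pt "0 0 0 0"

```text
time_s: 17.1
tcp_pos: [0.5246, -0.1865, 0.3804]
ee_rot: [[-0.018, -1.0, -0.004], [-1.0, 0.018, 0.001], [-0.001, 0.004, -1.0]]
wrist_force: [-0.2, -0.2, -2.8]
gripper_width: 0.626
gripper_force: 30.0
```

```bash
python3 -c "
from hang import *
hang('glass_tall',.13,.056)
s=sense();print(s['wrist_force'],s['moment'])
im=eyes.capture('scene')[120:280,130:330]; cv2.imwrite('pics/s5.png',cv2.resize(im,None,fx=3.7,fy=3.7,interpolation=cv2.INTER_CUBIC))"
```

```text
[[0.884, -0.012, 0.122, 4.0], [0.88, -0.012, 0.125, 4.0], [0.876, -0.01, 0.125, 4.0], [0.875, -0.01, 0.122, 4.0], [0.873, -0.006, 0.122, 0.0]]
17.1 F 30.0 w 54.43 g [ 0.5238 -0.1864  0.2169] R0 [-0.018 -1.    -0.001]
[ 1.40154617 -0.33051351 -1.33676852] [ 0.01189223  0.08567875 -0.00456363]
```

View pics/s5.png

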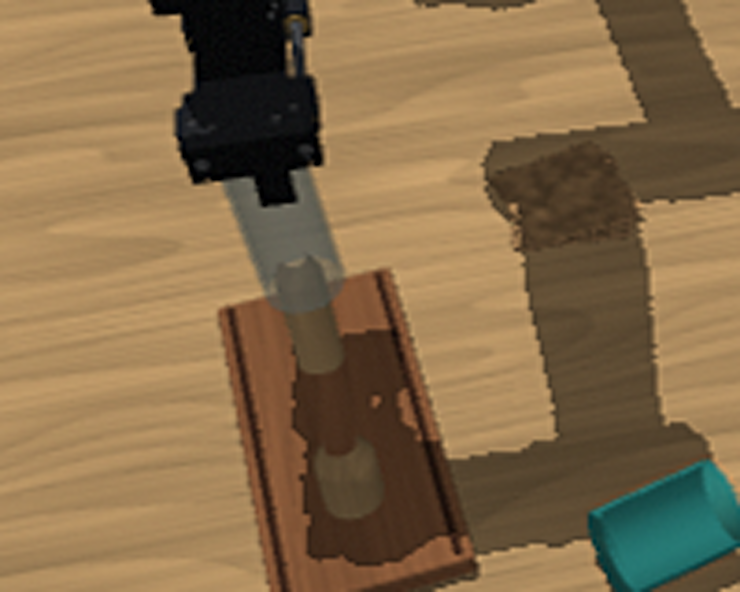

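The post is now seen inside the glass, entering the rim at about (312,300), with no side force. I'll carry on down.

Emit:
jog_arm --pt "0 0 0.5 0" --pt "0 0 0.5 0" --pt "0 0 0.5 0" --pt "0 0 0.5 0" --pt "0 0 0.5 0" --pt "0 0 0.5 0" --pt "0 0 0 0"

```text
time_s: 17.95
tcp_pos: [0.5245, -0.1867, 0.3207]
ee_rot: [[-0.018, -1.0, -0.004], [-1.0, 0.018, 0.001], [-0.001, 0.004, -1.0]]
wrist_force: [-0.6, 0.8, -2.5]
gripper_width: 0.627
gripper_force: 30.0
```

Emit:
jog_arm --pt "0 0 0.2 0" --pt "0 0 0.2 0" --pt "0 0 0 0"

```text
time_s: 18.25
tcp_pos: [0.5249, -0.1867, 0.3144]
ee_rot: [[-0.018, -1.0, -0.001], [-1.0, 0.018, 0.0], [-0.0, 0.001, -1.0]]
wrist_force: [0.1, -0.2, -2.2]
gripper_width: 0.627
gripper_force: 30.0
```

Emit:
jog_arm --pt "0 0 0.1 0" --pt "0 0 0.1 0" --pt "0 0 0 0" --grip 54.8

```text
time_s: 18.55
tcp_pos: [0.5249, -0.1867, 0.3106]
ee_rot: [[-0.018, -1.0, -0.0], [-1.0, 0.018, 0.0], [-0.0, 0.0, -1.0]]
wrist_force: [-0.4, 0.5, -2.7]
gripper_width: 0.63
gripper_force: 11.8
```

Emit:
jog_arm --pt "0 0 0.1 0" --pt "0 0 0 0"

```text
time_s: 18.75
tcp_pos: [0.5249, -0.1867, 0.3085]
ee_rot: [[-0.018, -1.0, -0.0], [-1.0, 0.018, 0.0], [-0.0, 0.0, -1.0]]
wrist_force: [0.8, -0.2, -2.2]
gripper_width: 0.636
gripper_force: 11.5
```

Emit:
jog_arm --pt "0 0 0.1 0" --pt "0 0 0 0"

```text
time_s: 18.95
tcp_pos: [0.5252, -0.1867, 0.3071]
ee_rot: [[-0.018, -1.0, 0.001], [-1.0, 0.018, -0.0], [0.0, -0.001, -1.0]]
wrist_force: [0.0, 0.5, -0.2]
gripper_width: 0.635
gripper_force: 11.5
```

Emit:
jog_arm --pt "0 0 0.1 0" --pt "0 0 0 0"

```text
time_s: 19.15
tcp_pos: [0.5257, -0.1867, 0.3067]
ee_rot: [[-0.017, -1.0, 0.003], [-1.0, 0.017, -0.001], [0.001, -0.003, -1.0]]
wrist_force: [-1.2, 0.9, 6.0]
gripper_width: 0.631
gripper_force: 12.1
```

Contact with the board: fz has gone positive at about the expected height. I'll ease the grip so the rim can settle flat, then open.

Emit:
jog_arm --pt "0 0 0.05 0" --pt "0 0 0 0" --pt "0 0 0 0" --grip 55.2

```text
time_s: 19.45
tcp_pos: [0.5261, -0.1867, 0.3064]
ee_rot: [[-0.017, -1.0, 0.005], [-1.0, 0.017, -0.001], [0.001, -0.005, -1.0]]
wrist_force: [-0.9, 2.2, 7.5]
gripper_width: 0.633
gripper_force: 7.1
```

Emit:
jog_arm --pt "0 0 0 0" --pt "0 0 0 0" --grip 55.7

```text
time_s: 19.65
tcp_pos: [0.5256, -0.1867, 0.3051]
ee_rot: [[-0.017, -1.0, 0.003], [-1.0, 0.017, -0.001], [0.001, -0.003, -1.0]]
wrist_force: [0.2, 1.3, 1.5]
gripper_width: 0.641
gripper_force: 1.9
```

Emit:
jog_arm --pt "0 0 0 0" --pt "0 0 0 0" --pt "0 0 0 0" --grip 58

```text
time_s: 19.95
tcp_pos: [0.5248, -0.1868, 0.3032]
ee_rot: [[-0.018, -1.0, -0.001], [-1.0, 0.018, 0.0], [-0.0, 0.001, -1.0]]
wrist_force: [-0.2, 0.8, -0.7]
gripper_width: 0.668
gripper_force: 0.0
```

Emit:
jog_arm --pt "0 0 0 0" --pt "0 0 0 0" --pt "0 0 0 0" --pt "0 0 0 0" --grip 80

```text
time_s: 20.35
tcp_pos: [0.525, -0.1867, 0.3037]
ee_rot: [[-0.018, -1.0, -0.0], [-1.0, 0.018, 0.0], [-0.0, 0.0, -1.0]]
wrist_force: [-0.1, -1.0, -0.1]
gripper_width: 0.896
gripper_force: 0.0
```

```bash
python3 -c "
from hang import *
hang('glass_tall',.13,.056)
s=sense();print(s['wrist_force'])
im=eyes.capture('scene')[120:280,130:330]; cv2.imwrite('pics/s6.png',cv2.resize(im,None,fx=3.7,fy=3.7,interpolation=cv2.INTER_CUBIC))"
```

```text
[[0.777, -0.002, 0.119, 0.0], [0.766, 0.002, 0.122, -4.0], [0.765, 0.002, 0.119, -4.0], [0.762, -0.002, 0.122, 0.0], [0.761, -0.004, 0.122, 0.0]]
20.35 F 0.0 w 77.92 g [ 0.525  -0.1867  0.1402] R0 [-0.018 -1.    -0.   ]
[-0.69867815 -0.34485721 -0.00150479]
```

View pics/s6.png

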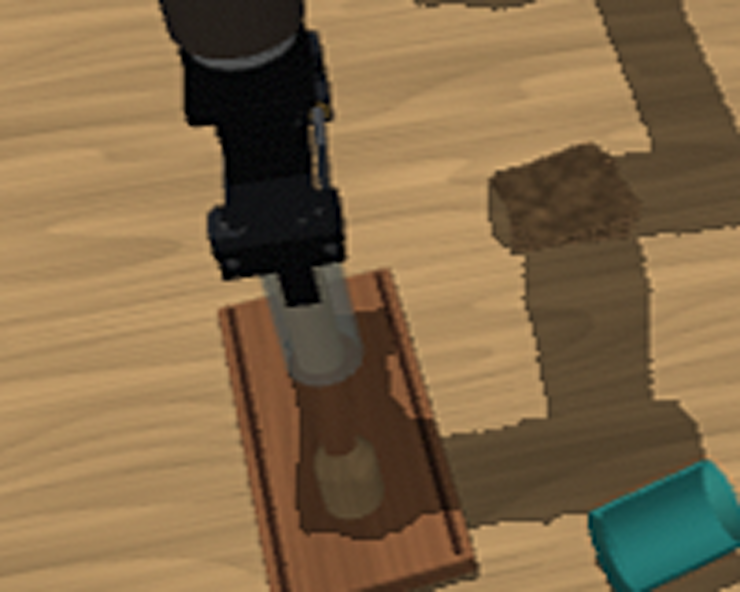

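The tall glass stands upside down over its post, its rim on the board around (325,360). I'll back off upward and go for the short glass.

Emit:
jog_arm --pt "0 0 -0.5 0" --pt "0 0 -1 0" --pt "0 0 -1 0" --pt "0 0 -1 0" --pt "0 0 -1 0" --pt "0 0 -0.5 0" --pt "-1 -1 0 0" --pt "-1 -1 0 0" --pt "-1 -1 0 0" --pt "-1 -1 0 0" --grip 87

```text
time_s: 21.5
tcp_pos: [0.607, -0.1074, 0.4038]
ee_rot: [[-0.018, -1.0, -0.0], [-1.0, 0.018, 0.0], [-0.0, 0.0, -1.0]]
wrist_force: [0.4, 0.4, -0.8]
gripper_width: 1.003
gripper_force: 0.0
```

Emit:
jog_arm --pt "-1 -1 0 0" --pt "-1 -1 0 0" --pt "-1 0 0 0" --pt "-1 0 0 0" --pt "-1 0 0 0" --pt "-1 0 0 0" --pt "-1 0 0 0" --pt "-1 0 0 0" --pt "-1 0 0 0" --pt "-1 0 0 0"

```text
time_s: 22.5
tcp_pos: [0.65, 0.0922, 0.4037]
ee_rot: [[-0.018, -1.0, -0.0], [-1.0, 0.018, -0.0], [0.0, 0.0, -1.0]]
wrist_force: [0.6, -0.5, 0.6]
gripper_width: 1.004
gripper_force: 0.0
```

Emit:
jog_arm --pt "-1 0 0 0" --pt "-1 0 0 0" --pt "-1 0 1 0" --pt "-1 0 1 0" --pt "-1 0 1 0" --pt "-0.7 0 1 0" --pt "0 0 0 0"

```text
time_s: 23.2
tcp_pos: [0.6512, 0.2072, 0.3199]
ee_rot: [[-0.016, -1.0, -0.006], [-1.0, 0.016, -0.002], [0.003, 0.006, -1.0]]
wrist_force: [0.2, -0.2, 0.2]
gripper_width: 1.004
gripper_force: 0.0
```

```bash
python3 -c "
from fit import *
eyes.capture('scene');print(fit('scene','glass_short',[cyl(.062,.085,.036)],[.6535,.2335,-.02]))
eyes.capture('top');print(fit('top','glass_short',[cyl(.062,.085,.036)],[.6535,.2335,-.02]))
def up(c,p): pass
for n,L,d,p0 in(('glass_tall',.13,.056,[.525,-.19,0]),):
    t=np.linspace(0,2*np.pi,40,endpoint=False)
    P=np.array([[d/2*np.cos(a),d/2*np.sin(a),z] for a in t for z in(.018,.018+L)])
    for c in('scene','top'): print(n,c,fit(c,n,[P],p0))
print(sense()['tcp_pos'],sense()['time_s'])"
```

```text
(array([ 0.65148224,  0.23167115, -0.03470159]), np.float64(0.9108385335072074))
(array([0.65068794, 0.24210983, 0.04173737]), np.float64(0.33990971148288734))
glass_tall scene (array([ 0.52434661, -0.19049043,  0.04214179]), np.float64(0.9018381039623397))
glass_tall top (array([ 0.52716556, -0.18888351,  0.0093641 ]), np.float64(0.9177723047588783))
[0.65238889 0.20448713 0.3253704 ] 23.5
```

Emit:
jog_arm --pt "0 0 1 0" --pt "0 0 1 0" --pt "0 0 1 0" --pt "0 0 1 0" --pt "0 0 1 0" --pt "0 0 0.7 0" --pt "0 0 0.45 0" --pt "0 0 0 0" --pt "0 0 0 0"

```text
time_s: 24.4
tcp_pos: [0.6525, 0.2051, 0.2016]
ee_rot: [[-0.018, -1.0, 0.001], [-1.0, 0.018, 0.0], [-0.0, -0.001, -1.0]]
wrist_force: [-0.1, -0.5, 0.8]
gripper_width: 1.002
gripper_force: 0.0
```

Emit:
jog_arm --pt "0 0 0 0" --pt "0 0 0 0" --pt "0 0 0 0" --pt "0 0 0 0" --pt "0 0 0 0" --pt "0 0 0 0" --grip 56

```text
time_s: 25.0
tcp_pos: [0.6521, 0.2051, 0.201]
ee_rot: [[-0.018, -1.0, 0.0], [-1.0, 0.018, -0.0], [0.0, -0.0, -1.0]]
wrist_force: [0.1, 0.1, 0.7]
gripper_width: 0.693
gripper_force: 30.0
```

Emit:
jog_arm --pt "0 0 -0.5 0" --pt "0 0 -1 0" --pt "0 0 -1 0" --pt "0 0 -0.8 0" --pt "0 0 0 0" --pt "0 0 0 0"

```text
time_s: 25.6
tcp_pos: [0.6518, 0.205, 0.2666]
ee_rot: [[-0.018, -1.0, -0.0], [-1.0, 0.018, 0.0], [-0.0, 0.0, -1.0]]
wrist_force: [-0.3, -0.0, -2.3]
gripper_width: 0.69
gripper_force: 30.0
```

Emit:
jog_arm --pt "0 0 0 0" --pt "0 0 0 0" --grip 60.9

```text
time_s: 25.8
tcp_pos: [0.6518, 0.2049, 0.2653]
ee_rot: [[-0.018, -1.0, -0.002], [-1.0, 0.018, -0.001], [0.001, 0.002, -1.0]]
wrist_force: [0.3, -0.4, -1.4]
gripper_width: 0.705
gripper_force: 11.6
```

Emit:
jog_arm --pt "0 0 0 0" --pt "0 0 0 0" --pt "0 0 0 0" --grip 61.2

```text
time_s: 26.1
tcp_pos: [0.6521, 0.2051, 0.2665]
ee_rot: [[-0.018, -1.0, -0.0], [-1.0, 0.018, -0.0], [0.0, 0.0, -1.0]]
wrist_force: [0.5, -0.6, -0.9]
gripper_width: 0.708
gripper_force: 7.0
```

```bash
python3 -c "
from tilt import *
held('glass_short',.0145,.085,.062)"
```

```text
scene [[0.376, 74.0, 0.005], [0.373, 74.0, 0.01], [0.372, 70.0, 0.005], [0.37, 70.0, 0.01]]
26.1 F 7.0 w 61.59 g [0.652  0.2051 0.103 ] M [ 0.046  0.151 -0.031] f [ 0.5 -0.6 -0.9]
```

Emit:
jog_arm --pt "0 0 -0.3 0" --pt "0 0 -0.3 0" --pt "0 0 -0.3 0" --pt "0 0 0 0" --pt "0 0 0 0" --grip 61.3

```text
time_s: 26.7
tcp_pos: [0.6521, 0.2051, 0.2852]
ee_rot: [[-0.018, -1.0, 0.001], [-1.0, 0.018, 0.001], [-0.001, -0.001, -1.0]]
wrist_force: [-0.2, -1.4, -1.4]
gripper_width: 0.706
gripper_force: 5.6
```

```bash
sed -i 's/(-8,-4,0,4,8)/np.arange(-8,41,4)/' hang.py; python3 -c "
from hang import *
hang('glass_short',.085,.062,.0,.03)
im=eyes.capture('scene')[60:260,250:500]; cv2.imwrite('pics/s7.png',cv2.resize(im,None,fx=3,fy=3))"
```

```text
[[0.699, -0.006, 0.079, 4.0], [0.696, -0.006, 0.076, 4.0], [0.693, -0.008, 0.079, 8.0], [0.689, -0.006, 0.073, 4.0], [0.686, -0.008, 0.076, 4.0]]
26.7 F 5.6 w 61.46 g [0.6522 0.2052 0.1217] R0 [-0.018 -1.    -0.001]
```

View pics/s7.png

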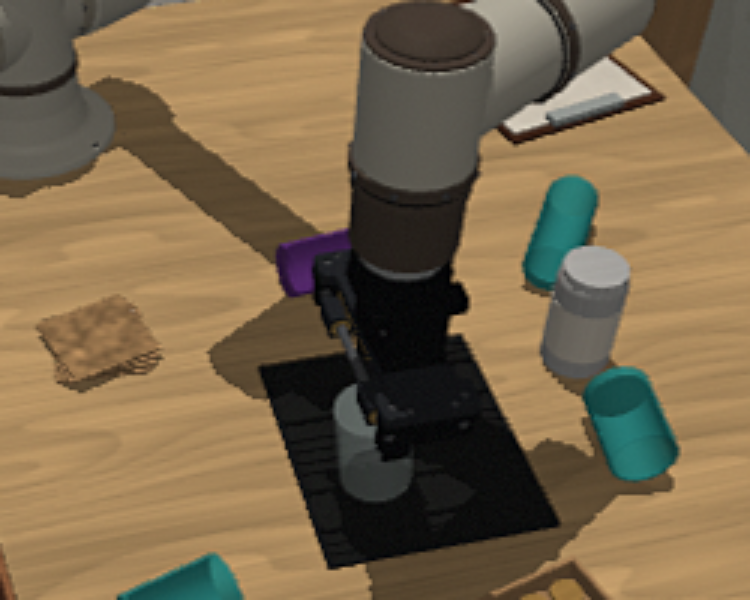

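The short glass hangs mouth-down, rim around crop pixel (377,480). I'll firm up the grip, raise it, and turn the tool a quarter turn about vertical. The gripper's wide body then stays clear of the standing tall glass. After that I'll carry it over.

Emit:
jog_arm --pt "0 0 0 0" --pt "0 0 0 0" --pt "0 0 -0.5 0" --pt "0 0 -1 0" --pt "0 0 -1 -0.1" --pt "0 0 -0.5 -0.5" --pt "0 0 0 -1" --pt "0 0 0 -1" --pt "0 0 0 -1" --pt "0 0 0 -1" --grip 56

```text
time_s: 27.85
tcp_pos: [0.6521, 0.205, 0.3457]
ee_rot: [[0.346, -0.938, 0.001], [-0.938, -0.346, 0.0], [-0.0, -0.001, -1.0]]
wrist_force: [1.0, 0.1, -1.6]
gripper_width: 0.693
gripper_force: 30.0
```

Emit:
jog_arm --pt "0 0 0 -1" --pt "0 0 0 -1" --pt "0 0 0 -1" --pt "0 0 0 -1" --pt "0 0 0 -1" --pt "0 0 0 -1" --pt "0 0 0 -1" --pt "0 0 0 -1" --pt "0 0 0 -1" --pt "0 0 0 -1"

```text
time_s: 28.85
tcp_pos: [0.6521, 0.205, 0.3456]
ee_rot: [[0.914, -0.405, 0.001], [-0.405, -0.914, 0.0], [0.001, -0.001, -1.0]]
wrist_force: [-0.2, 0.8, -1.6]
gripper_width: 0.689
gripper_force: 30.0
```

Emit:
jog_arm --pt "0 0 0 -1" --pt "0 0 0 -1" --pt "0 0 0 -1" --pt "0 0 0 -1" --pt "0 0 0 -0.8" --pt "0 0 0 -0.2" --pt "0 0 0 0" --pt "0 0.2 0 0" --pt "0 0.5 0 0" --pt "0 0.8 0 0"

```text
time_s: 29.85
tcp_pos: [0.6514, 0.1746, 0.3447]
ee_rot: [[1.0, -0.02, -0.0], [-0.02, -1.0, -0.0], [-0.0, 0.0, -1.0]]
wrist_force: [0.5, -0.6, -1.5]
gripper_width: 0.693
gripper_force: 30.0
```

Emit:
jog_arm --pt "0.3 1 0 0" --pt "0 1 0 0" --pt "0 1 0 0" --pt "0 1 0 0" --pt "0 1 0 0" --pt "0 1 0 0" --pt "0 1 0 0" --pt "0 1 0 0" --pt "0 1 0 0" --pt "0 1 0 0"

```text
time_s: 30.85
tcp_pos: [0.6531, -0.0267, 0.3448]
ee_rot: [[1.0, -0.021, 0.0], [-0.021, -1.0, 0.0], [0.0, -0.0, -1.0]]
wrist_force: [0.0, 1.1, -1.1]
gripper_width: 0.689
gripper_force: 30.0
```

Emit:
jog_arm --pt "0 1 0 0" --pt "0 1 0 0" --pt "0 1 0 0" --pt "0 1 0 0" --pt "0 1 0 0" --pt "0 1 0 0" --pt "0 0.8 0 0" --pt "0 0.5 0 0" --pt "0 0.3 0 0" --pt "0 0.1 0 0"

```text
time_s: 31.85
tcp_pos: [0.65, -0.1795, 0.3447]
ee_rot: [[1.0, -0.021, -0.0], [-0.021, -1.0, 0.0], [-0.0, -0.0, -1.0]]
wrist_force: [0.9, -0.4, -1.7]
gripper_width: 0.691
gripper_force: 30.0
```

```bash
python3 -c "
from hang import *
hang('glass_short',.085,.062,.0,.03)
im=eyes.capture('scene')[120:280,130:330]; cv2.imwrite('pics/s8.png',cv2.resize(im,None,fx=3.7,fy=3.7,interpolation=cv2.INTER_CUBIC))
for p in ([.654,-.179,.073],[.654,-.179,.018]): print(p,((proj('scene',[p])[0]+.5-[130,120])*3.7).round())
s=sense();g=np.array(s['tcp_pos'])-[0,0,.164]
for ex in(0,.003,.006): print(ex,((proj('scene',[g+[ex,0,-.079]])[0]+.5-[130,120])*3.7).round())
"
```

```text
[[0.923, 0.0, 0.076, 0.0], [0.922, -0.002, 0.073, 0.0], [0.92, -0.008, 0.076, 8.0], [0.919, -0.002, 0.07, -4.0], [0.919, -0.004, 0.076, 4.0]]
31.85 F 30.0 w 60.14 g [ 0.65   -0.1795  0.1812] R0 [ 1.    -0.021 -0.   ]
[0.654, -0.179, 0.073] [344. 442.]
[0.654, -0.179, 0.018] [358. 494.]
0 [336. 409.]
0.003 [337. 413.]
0.006 [337. 416.]
```

View pics/s8.png

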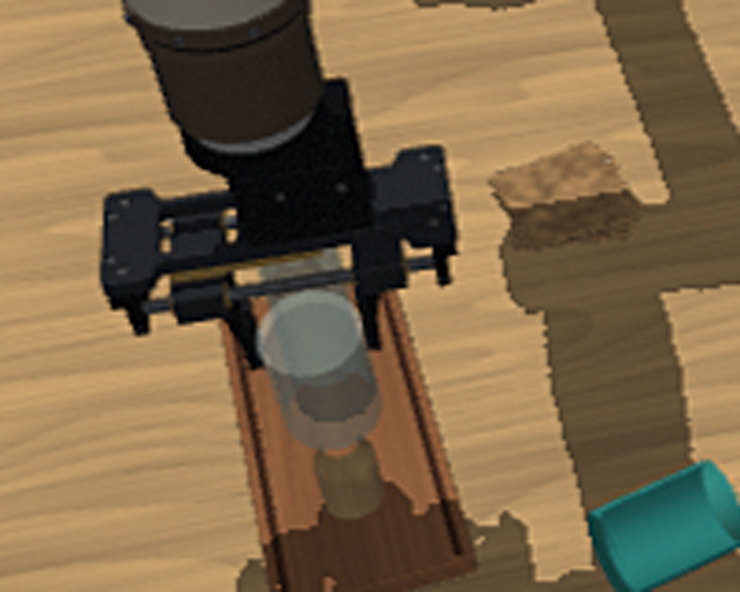

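The short glass hangs above the short post, rim centre near (335,412) and post top near (344,450), which agrees with the projections. I'll nudge +x about 2 mm and lower.

Emit:
jog_arm --pt "0.12 0 0.4 0" --pt "0 0 0.5 0" --pt "0 0 0.5 0" --pt "0 0 0.4 0" --pt "0 0 0.3 0" --pt "0 0 0 0"

```text
time_s: 32.6
tcp_pos: [0.6522, -0.179, 0.3011]
ee_rot: [[1.0, -0.021, -0.003], [-0.021, -1.0, 0.0], [-0.003, -0.0, -1.0]]
wrist_force: [0.0, 0.8, -1.9]
gripper_width: 0.698
gripper_force: 30.0
```

Emit:
jog_arm --pt "0 0 0.4 0" --pt "0 0 0.4 0" --pt "0 0 0.3 0" --pt "0 0 0 0"

```text
time_s: 33.0
tcp_pos: [0.6521, -0.179, 0.2792]
ee_rot: [[1.0, -0.021, -0.003], [-0.021, -1.0, 0.0], [-0.003, -0.0, -1.0]]
wrist_force: [-0.1, -0.8, -1.2]
gripper_width: 0.688
gripper_force: 30.0
```

```bash
python3 -c "
from hang import *
hang('glass_short',.085,.062,.0,.03)
s=sense();print(s['wrist_force'],s['moment'])"
```

```text
[[0.928, 0.0, 0.073, -4.0], [0.927, -0.01, 0.07, 4.0], [0.927, -0.012, 0.073, 8.0], [0.927, -0.014, 0.076, 12.0], [0.925, -0.002, 0.082, 4.0]]
33.0 F 30.0 w 59.88 g [ 0.6517 -0.179   0.1157] R0 [ 1.    -0.021 -0.003]
[-0.24844169  0.50826862 -0.40242012] [-0.0848777   0.16958688  0.02498269]
```

Emit:
jog_arm --pt "0 0 0.25 0" --pt "0 0 0.25 0" --pt "0 0 0.1 0" --pt "0 0 0 0" --pt "0 0 0 0" --grip 60.8

```text
time_s: 33.6
tcp_pos: [0.6526, -0.1791, 0.2687]
ee_rot: [[1.0, -0.021, 0.0], [-0.021, -1.0, -0.0], [0.0, 0.0, -1.0]]
wrist_force: [-0.0, 0.1, -2.3]
gripper_width: 0.702
gripper_force: 11.2
```

Emit:
jog_arm --pt "0 0 0.1 0" --pt "0 0 0.1 0" --pt "0 0 0 0"

```text
time_s: 33.9
tcp_pos: [0.6525, -0.179, 0.265]
ee_rot: [[1.0, -0.021, 0.0], [-0.021, -1.0, -0.0], [0.0, 0.0, -1.0]]
wrist_force: [-0.9, -0.0, -0.5]
gripper_width: 0.702
gripper_force: 11.2
```

Emit:
jog_arm --pt "0 0 0.1 0" --pt "0 0 0 0"

```text
time_s: 34.1
tcp_pos: [0.653, -0.179, 0.2649]
ee_rot: [[1.0, -0.02, 0.003], [-0.02, -1.0, -0.001], [0.003, 0.001, -1.0]]
wrist_force: [-1.9, 0.9, 5.6]
gripper_width: 0.704
gripper_force: 11.0
```

Emit:
jog_arm --pt "0 0 0.05 0" --pt "0 0 0 0" --grip 61.2

```text
time_s: 34.3
tcp_pos: [0.6531, -0.1792, 0.2647]
ee_rot: [[1.0, -0.02, 0.004], [-0.02, -1.0, -0.002], [0.004, 0.001, -1.0]]
wrist_force: [-1.9, 0.8, 6.8]
gripper_width: 0.705
gripper_force: 6.7
```

Emit:
jog_arm --pt "0 0 0.05 0" --pt "0 0 0 0" --grip 61.4

```text
time_s: 34.5
tcp_pos: [0.6529, -0.1793, 0.2631]
ee_rot: [[1.0, -0.02, 0.003], [-0.02, -1.0, -0.001], [0.003, 0.001, -1.0]]
wrist_force: [-1.4, 0.3, 5.5]
gripper_width: 0.703
gripper_force: 4.1
```

Emit:
jog_arm --pt "0 0 0 0" --pt "0 0 0 0" --grip 61.7

```text
time_s: 34.7
tcp_pos: [0.6526, -0.1791, 0.2615]
ee_rot: [[1.0, -0.021, 0.001], [-0.021, -1.0, -0.0], [0.001, 0.0, -1.0]]
wrist_force: [-0.3, -0.2, 1.9]
gripper_width: 0.709
gripper_force: 1.5
```

Emit:
jog_arm --pt "0 0 0 0" --pt "0 0 0 0" --pt "0 0 0 0" --grip 64

```text
time_s: 35.0
tcp_pos: [0.6525, -0.179, 0.2602]
ee_rot: [[1.0, -0.021, -0.001], [-0.021, -1.0, 0.0], [-0.001, -0.0, -1.0]]
wrist_force: [-0.1, 1.0, 0.4]
gripper_width: 0.736
gripper_force: 0.0
```

Emit:
jog_arm --pt "0 0 0 0" --pt "0 0 0 0" --pt "0 0 0 0" --grip 82

```text
time_s: 35.3
tcp_pos: [0.6525, -0.179, 0.2606]
ee_rot: [[1.0, -0.021, -0.0], [-0.021, -1.0, 0.0], [-0.0, -0.0, -1.0]]
wrist_force: [0.9, -0.1, 0.0]
gripper_width: 0.904
gripper_force: 0.0
```

Emit:
jog_arm --pt "0 0 -0.3 0" --pt "0 0 -0.6 0" --pt "0 0 -1 0" --pt "0 0 -1 0" --pt "0 0 -1 0" --pt "0 0 -1 0" --pt "0 0 -1 0" --pt "0 0 -1 0" --pt "0 0 0 0" --pt "0 0 0 0"

```text
time_s: 36.3
tcp_pos: [0.6522, -0.179, 0.3997]
ee_rot: [[1.0, -0.021, 0.002], [-0.021, -1.0, 0.0], [0.002, -0.0, -1.0]]
wrist_force: [0.3, 0.3, -1.0]
gripper_width: 0.936
gripper_force: 0.0
```

```bash
python3 -c "
from fit import *
t=np.linspace(0,2*np.pi,40,endpoint=False)
for c in('scene','top'):
  eyes.capture(c)
  for n,L,d,p0 in(('glass_tall',.13,.056,[.525,-.19,0]),('glass_short',.085,.062,[.654,-.179,0])):
    for dz in(0,.008):
      P=np.array([[d/2*np.cos(a),d/2*np.sin(a),z+dz] for a in t for z in(.018,.018+L)])
      print(n,c,dz,fit(c,n,[P],p0))
  for n,p in(('can',0),('coasters',0)): print(n,[np.round(q['centre'],3) for q in eyes.spot_in(c,n)][:1])
s=sense();print(s['tcp_pos'],s['wrist_force'],s['gripper_force'],s['time_s'])"
```

```text
glass_tall scene 0 (array([ 0.52779245, -0.18979827, -0.01417227]), np.float64(0.8653374534039631))
glass_tall scene 0.008 (array([ 0.53527927, -0.18890169,  0.0449843 ]), np.float64(0.8536395618618805))
glass_short scene 0 (array([ 0.65085015, -0.18140791,  0.00613751]), np.float64(0.9557742887913666))
glass_short scene 0.008 (array([ 0.65703644, -0.18120464,  0.03166547]), np.float64(0.9542470369509644))
can [array([0.542, 0.445, 0.082])]
coasters [array([0.408, 0.014, 0.014])]
glass_tall top 0 (array([ 0.52795081, -0.18888829,  0.03914437]), np.float64(0.9294046116328404))
glass_tall top 0.008 (array([ 0.52723294, -0.18740204,  0.08230462]), np.float64(0.921501371369471))
glass_short top 0 (array([ 0.64741158, -0.17714564,  0.08263716]), np.float64(0.6821408421135502))
glass_short top 0.008 (array([ 0.64612007, -0.17487724,  0.02368988]), np.float64(0.672018200385207))
can [array([0.518, 0.442, 0.118])]
coasters [array([0.392, 0.029, 0.019])]
[ 0.65248964 -0.17905052  0.39871305] [ 0.58659922 -0.13054893  0.34479347] 0.0 37.0
```

Emit:
jog_arm --pt "0 -1 0 0" --pt "0 -1 0 0" --pt "0 -1 0 0" --pt "0 -1 0 0" --pt "0 -1 0 0" --pt "0 -1 0 0" --pt "0 -1 0 0" --pt "0 -1 0 0" --pt "0 -1 0 0" --pt "0 -1 0 0"

```text
time_s: 38.0
tcp_pos: [0.6566, 0.0218, 0.3989]
ee_rot: [[1.0, -0.021, 0.0], [-0.021, -1.0, 0.0], [0.0, -0.0, -1.0]]
wrist_force: [0.4, 0.5, -0.5]
gripper_width: 0.941
gripper_force: 0.0
```

```bash
python3 -c "
from fit import *
t=np.linspace(0,2*np.pi,40,endpoint=False)
for c in('scene','top'):
  eyes.capture(c)
  for n,L,d,p0 in(('glass_tall',.13,.056,[.525,-.19,0]),('glass_short',.085,.062,[.654,-.179,0])):
    for tx,ty,dz in((0,0,0),(.1,0,.003),(-.1,0,.003),(0,.1,.003),(0,-.1,.003),(0,0,.008)):
      P=np.array([[d/2*np.cos(a)+tx*z,d/2*np.sin(a)+ty*z,.018+dz+z-tx*d/2*np.cos(a)-ty*d/2*np.sin(a)] for a in t for z in(0,L)])
      q=fit(c,n,[P],p0); print(n,c,tx,ty,dz,q[0][:2].round(4),round(q[1],3))
"
```

```text
glass_tall scene 0 0 0 [ 0.5249 -0.1901] 0.943
glass_tall scene 0.1 0 0.003 [ 0.5191 -0.1908] 0.954
glass_tall scene -0.1 0 0.003 [ 0.5315 -0.1898] 0.899
glass_tall scene 0 0.1 0.003 [ 0.5184 -0.1916] 0.947
glass_tall scene 0 -0.1 0.003 [ 0.5269 -0.1822] 0.844
glass_tall scene 0 0 0.008 [ 0.5328 -0.1891] 0.933
glass_short scene 0 0 0 [ 0.6526 -0.1797] 0.933
glass_short scene 0.1 0 0.003 [ 0.6517 -0.1781] 0.91
glass_short scene -0.1 0 0.003 [ 0.6582 -0.1789] 0.943
glass_short scene 0 0.1 0.003 [ 0.6553 -0.1833] 0.902
glass_short scene 0 -0.1 0.003 [ 0.6542 -0.1744] 0.918
glass_short scene 0 0 0.008 [ 0.6592 -0.1786] 0.948
glass_tall top 0 0 0 [ 0.5282 -0.1882] 0.959
glass_tall top 0.1 0 0.003 [ 0.52   -0.1884] 0.811
glass_tall top -0.1 0 0.003 [ 0.537  -0.1879] 0.842
glass_tall top 0 0.1 0.003 [ 0.5272 -0.1959] 0.841
glass_tall top 0 -0.1 0.003 [ 0.5267 -0.1763] 0.842
glass_tall top 0 0 0.008 [ 0.5274 -0.1866] 0.955
glass_short top 0 0 0 [ 0.6525 -0.1793] 0.947
glass_short top 0.1 0 0.003 [ 0.6456 -0.1785] 0.87
glass_short top -0.1 0 0.003 [ 0.6568 -0.1795] 0.918
glass_short top 0 0.1 0.003 [ 0.6521 -0.1841] 0.913
glass_short top 0 -0.1 0.003 [ 0.6518 -0.1726] 0.871
glass_short top 0 0 0.008 [ 0.6513 -0.178 ] 0.942
```

Both cameras agree that each glass is upright, on the board, and within a few millimetres of its post's axis.

```bash
python3 -c "
from station import r
print(r.finish_job())"
```

```text
the job is handed in; nothing more can be done
None
```

I turned both glasses upside down and lowered them onto their posts without dropping them, tall on tall and short on short. Final camera fits show both upright on the board, within about 4 mm of their posts' axes; I handed the job in at about 38 s, but `finish_job` returned no verdict.

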